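Tip the blue glass strip up off its rest and lay it on the cork stand

ROBOT

A 7-joint arm with a two-finger parallel gripper is mounted at the origin on the work surface. World frame = base frame: x ahead of the robot, y to its left, z up, the work surface at z = 0. Lengths are in m, angles in rad, forces in N, time in s.
With the tool pointing down it reaches from about 0.375 to 0.925 m from the base axis. Payload 3.1 kg.
Tool frame: the origin (TCP) lies between the finger pads; the fingertips stand 19 mm ahead of it and the grasp point (between the pads) is the TCP; z points along the fingers, y is the line along which they close (so a half turn about z gives the same grasp; the last joint's range is limited). The gripper opens to 85 mm and grips with 20 to 120 N. Pads are 22 mm wide; open, the fingers measure 114 mm over their backs; the gripper's body (76 mm by 85 mm) begins 54 mm behind the grasp point. The pads swing forward as they close: fully open they stand 13 mm farther back than shut.
Start: joints at [1.108, 0.383, 0.044, 1.598, -0.018, 1.161, -0.05], TCP at [0.232, -0.607, 0.25] pointing down, gripper open.
Joint ranges: [-2.61, 2.61], [-0.41, 2.15], [-1.48, 1.57], [0, 2.5], [-1.57, 4.71], [0.05, 1.97], [-2.85, 2.85]. Speed limits (rad/s): [2.79, 2.79, 3.14, 3.14, 3.14, 3.14, 3.14].

INTERFACE

Orientations are given as a unit quaternion [x, y, z, w].
In Python, from bench import move_ptp, movel, move_j, move_gripper, pause, inverse_kinematics, read_camera, camera_params, MotionError, sign_off, look_for, tip_of, read_time_s, read_qpos, read_joint_vel, read_effort, read_eef_pos, read_tcp_rot, read_ft_force, read_ft_torque, read_finger_gap, read_grasp_force gives the robot as it stands. Calls block until the motion is done:
- move_ptp(position, orientation): joint-space move of the TCP to a pose.
- movel(position, orientation=None, speed=0.15): straight line of the TCP; orientation=None keeps the orientation; speed is the mean speed in m/s.
- move_j(angles): joint-space move.
- move_gripper(opening, effort=None): finger opening in m; effort is the grip in N (None keeps the last); returns when the fingers have stopped.
- pause(seconds).
- inverse_kinematics(position, orientation): joint angles nearest the present ones, or None.
- read_camera(name): name is "scene" or "top" or "wrist"; returns the picture (400x640x3 uint8, red, green, blue); there is no depth.
- camera_params(name): a dict with "K" (3x3 intrinsics, pixels), "camera_from_world" (4x4, takes a point from world to camera coordinates). Camera axes: x right, y down, z forward; pixel columns grow to the right and rows downward; lengths in m; the calibration is good to about 2 mm. A picture is of the moment at which its call begins: read the wrist's pose just before it. camera_params takes no time and is no camera call; for the wrist camera it gives the pose at the moment of the call.
A pose or a line that the arm cannot do raises MotionError and nothing moves.
- sign_off(): hands the job in; it is judged then, once.
Trained networks look in the newest picture that a camera, given by its name, has taken for a name from the list of things; names that differ only in an ending like _2 or _b are one class to them, and where a whole thing is asked for, a point or a joint stands for the part that bears it (a point fixed in the world has none). Each returns a list of dicts, best first, with "confidence" (0 to 1); they miss things now and then, are a little off and sometimes report something else, mostly with a low value. They report only what shows in the picture. A call takes as long as a camera call. They do not tell look-alikes from the thing itself.
- look_for(camera, name): "at" ([column, row] in pixels, amid what is visible of it).
- tip_of(camera, name): "at" ([column, row] in pixels: a listed point, or the origin of a listed thing).
Readings, each from a call of its own:
- read_time_s(): time.
- read_qpos(): joint angles.
- read_joint_vel(): joint speeds.
- read_effort(): joint torques, N m.
- read_eef_pos(): TCP position.
- read_tcp_rot(): TCP orientation.
- read_ft_force(): force on the tool from outside, world axes, zero at the start.
- read_ft_torque(): the same for the moment, N m.
- read_finger_gap(): finger opening in m.
- read_grasp_force(): force on a finger pad.
Only numpy, scipy, OpenCV 4.12 (cv2) and the standard library are available. Lean on these libraries where they do the work, as an engineer would, in place of code of your own. Each camera call takes 0.05 s, during which the arm holds its last target. There are 200 camera calls.

TASK

Two thin glass strips lie flat in tip-up rests on the engraver's bench. Press down the end of the blue strip over the open well so that its other end tips up fully and stays up, then take the strip by the raised part and lay it flat, centred and lengthwise on the cork stand without dropping it. Leave the amber strip as it lies.

Things in the scene. Friction and masses are not known exactly. Their poses are not given: they have to be found in the camera images.
- blue_strip: Cobalt-blue glass strip 150 x 50 x 3 mm, 60 g, loose. Origin: centre of its underside; x along it, y across, z up. It lies flat on a fixed wooden rest 180 x 110 mm whose top (30 mm above the bench) is level with its underside. Pressed at x = -65 mm (robot's end, over a well 62 mm wide, 26 mm deep), it pivots at x = -15 mm; its +x end rises 29 mm and can be gripped across the width near x = +45 mm.
- rocker_blue (a joint): Tilt in rad of the brass rocker, 30 mm wide, that carries the blue strip in its rest: 0 = strip flat, 0.33 = fully tipped (end stop), the strip's +x end up. Stiff friction hinge, no spring: it yields to 3 to 6 N pressed near the strip's -x end and stays where it is left. A toe lip at the -x end keeps the strip from sliding off.
- stand: Fixed stand: cork block 130 x 34 mm, top 36 mm above the bench, on a dark steel base 150 x 100 x 8 mm. Origin: centre of the base's underside; x along the cork, y across, z up. The cork is narrower than the strip, so fingers can straddle it; the laid strip's underside rests at z = 36 mm.
- amber_strip: Amber-orange glass strip of the same size, lying flat in another, identical tip-up rest (also fixed); to be left alone. Origin at the centre of its underside, x along its length.
Mind the look-alikes: they are no part of the job. What is meant by the blue_strip is not grey, and is the smaller of those in its own colour.

How it is judged:
On the way, in this order (a step that is already met when the one before it is completed fails the run):
1. the blue strip's end is pressed down so that the rocker and the strip on it are tipped up (at least 0.25 rad, the full tip being 0.33) (value of joint rocker_blue above 0.25 rad and angle between blue_strip's own z axis and vertical above 0.2 rad and distance of blue_strip from where it was at the start of the episode below 0.03 m), for 0.2 s.
2. the blue strip is lifted clear of its rest in the fingers (height (world z) of blue_strip above 0.05 m and contact force between the fingers and blue_strip above 0.5 N), for 0.2 s.
At the end, for the whole second after the job is handed in: The blue strip lies flat and still on top of the cork stand, the right way up, its centre within 20 mm along and 14 mm across of the stand's centre, its length within 11 degrees of the stand's (either way round); the amber strip lies flat within 15 mm of where it was (x of blue_strip in the frame of stand between -0.02 and 0.02 m and y of blue_strip in the frame of stand between -0.014 and 0.014 m and z of blue_strip in the frame of stand between 0.032 and 0.042 m and angle between blue_strip's own z axis and vertical below 0.08 rad and angle between the x axis of blue_strip and the x axis of stand, either way round below 0.2 rad and linear speed of blue_strip below 0.02 m/s and distance of amber_strip from where it was at the start of the episode below 0.015 m and angle between amber_strip's own z axis and vertical below 0.1 rad); the robot touches nothing.
It fails at once if the blue strip is dropped (falls free of the fingers faster than 0.7 m/s, a fall of about 25 mm) (linear speed of blue_strip above 0.7 m/s and contact force between the fingers and blue_strip below 0.05 N).
It fails at once if the amber strip is shifted by more than 15 mm or tipped up (distance of amber_strip from where it was at the start of the episode above 0.015 m or angle between amber_strip's own z axis and vertical above 0.1 rad).
It also fails if it takes over 48 s, if anything falls off the work surface, if the arm or the gripper's body presses on something with over 40 N, if the wrist force passes 120 N, or if a joint passes its speed limit or range.

## Working session

There is one attempt and no reset: what is moved stays moved. The work goes in short steps, each a Python script; the robot and the scene stay as the last script left them, time stands still between calls to the robot, and variables do not carry over. Pictures are saved under pics/ and viewed, at most 10 in all, crops included, and the job is handed in when it is done.

```bash
ls; mkdir -p pics
python3 - <<'E'
from bench import *
import cv2,numpy as np
for n in ("top","scene"):
    im=read_camera(n); cv2.imwrite(f"pics/{n}0.png",im[:,:,::-1])
    p=camera_params(n); print(n,np.round(p["K"],1).tolist(),np.round(p["camera_from_world"],3).tolist())
    for o in ("blue_strip","stand","amber_strip","rocker_blue"):
        print(o,[(np.round(d["at"]).tolist(),round(d["confidence"],2)) for d in tip_of(n,o)])
print(read_time_s(),read_tcp_rot())
E
```

```text
pics
top [[387.8, 0.0, 317.3], [0.0, 387.8, 192.2], [0.0, 0.0, 1.0]] [[-0.012, -0.999, 0.031, -0.001], [-0.988, 0.007, -0.156, 0.43], [0.156, -0.033, -0.987, 0.78], [0.0, 0.0, 0.0, 1.0]]
blue_strip [([270.0, 234.0], 0.91), ([404.0, 136.0], 0.71), ([417.0, 258.0], 0.55)]
stand []
amber_strip [([211.0, 135.0], 0.82)]Traceback (most recent call last):
  File "<stdin>", line 7, in <module>
ValueError: it knows: amber_strip, blue_strip, stand
```

View pics/top0.png

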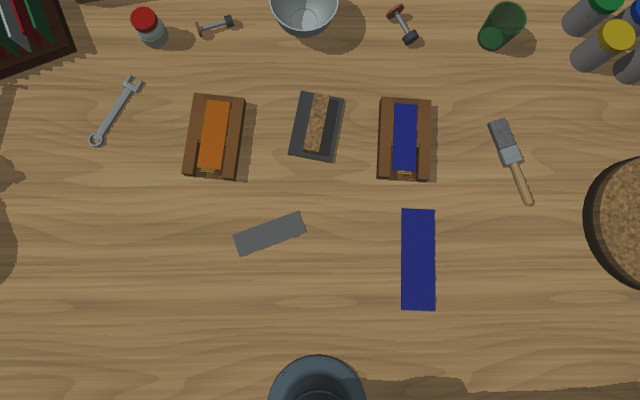

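Top view: the blue look-alikes are a grey strip (270,234), a larger blue strip (418,259) and a smaller blue strip in its rest (404,137). I choose (404,137). The amber strip is at (213,135) and the stand at (318,126). Next I locate them by colour and check my choice in a crop.

```bash
cat > h.py <<'E'
from bench import *
import cv2, numpy as np
from scipy.spatial.transform import Rotation as R
def pix2w(P, px, z):
    px=np.atleast_2d(px).astype(float); K=np.array(P["K"]); T=np.array(P["camera_from_world"])
    d=np.c_[px,np.ones(len(px))]@np.linalg.inv(K).T@T[:3,:3]; c=-T[:3,:3].T@T[:3,3]
    return c+d*((z-c[2])/d[:,2])[:,None]
def w2pix(P,X):
    K=np.array(P["K"]); T=np.array(P["camera_from_world"]); X=np.atleast_2d(X)
    q=(X@T[:3,:3].T+T[:3,3])@K.T; return q[:,:2]/q[:,2:]
def rect(P,mask,z):
    """largest blob -> world min-area rect: centre, (long, short), yaw of the long side within +-90deg"""
    cs,_=cv2.findContours(mask.astype(np.uint8),cv2.RETR_EXTERNAL,cv2.CHAIN_APPROX_NONE)
    c=max(cs,key=cv2.contourArea)[:,0]
    w=pix2w(P,c,z)[:,:2].astype(np.float32)
    (cx,cy),_,_=r=cv2.minAreaRect(w*1000); b=cv2.boxPoints(r)/1000
    e=[b[1]-b[0],b[2]-b[1]]; e.sort(key=np.linalg.norm)
    y=np.arctan2(e[1][1],e[1][0]); y=(y+np.pi/2)%np.pi-np.pi/2
    return np.array([cx,cy])/1000,[np.linalg.norm(v) for v in e[::-1]],y
def down(yaw,tilt=0.):
    """tool down; tool x along heading yaw, tilted by tilt about tool y"""
    return (R.from_euler('z',yaw)*R.from_euler('x',np.pi)*R.from_euler('y',tilt)).as_quat()
E
python3 - <<'E'
from h import *
im=read_camera("top");P=camera_params("top")
hsv=cv2.cvtColor(im,cv2.COLOR_RGB2HSV)
def box(m,x0,x1,y0,y1):
    k=np.zeros_like(m);k[y0:y1,x0:x1]=1;return m&(k>0)
blue=box((hsv[...,0]>105)&(hsv[...,0]<130)&(hsv[...,1]>130),370,440,90,190)
bigb=box((hsv[...,0]>105)&(hsv[...,0]<130)&(hsv[...,1]>130),370,450,195,330)
print(rect(P,blue,.033));print("big",rect(P,bigb,.003))
for px in ((318,126),(330,120),(298,130),(225,110)): print(hsv[px[1],px[0]])
st=im[80:175,280:355]; cv2.imwrite("pics/c1.png",np.hstack([cv2.resize(a,(400,500),interpolation=cv2.INTER_CUBIC) for a in (st,im[88:188,365:445])])[:,:,::-1])
s=read_camera("scene");cv2.imwrite("pics/scene0.png",s[:,:,::-1])
cork=box((hsv[...,1]>60)&(hsv[...,2]>90),300,334,92,156)
print("cork",rect(P,cork,.036))
base=box((hsv[...,1]<60)&(hsv[...,2]<110),280,350,85,168)
print("base",rect(P,base|cork,.008))
print(read_time_s(),read_tcp_rot(),read_qpos())
E
```

```text
(array([ 0.55197968, -0.19513837]), [np.float32(0.14881143), np.float32(0.049566012)], np.float32(-0.07568109))
big (array([ 0.29127869, -0.2190347 ]), [np.float32(0.21238002), np.float32(0.07032335)], np.float32(-0.059374332))
[ 17 115 140]
[30 10 51]
[75  8 66]
[ 15 210 147]
cork (array([ 0.58701843, -0.00914779]), [np.float32(0.13668165), np.float32(0.048686706)], np.float32(-0.14389408))
base (array([ 0.58953479, -0.00559833]), [np.float32(0.16026285), np.float32(0.0999619)], np.float32(-0.20049584))
0.3 [ 9.83402531e-01  1.81436550e-01 -1.12384775e-04 -4.77813119e-04] [ 1.10818987  0.38327484  0.04389583  1.59847273 -0.01789964  1.16121954
 -0.04985293]
```

View pics/c1.png

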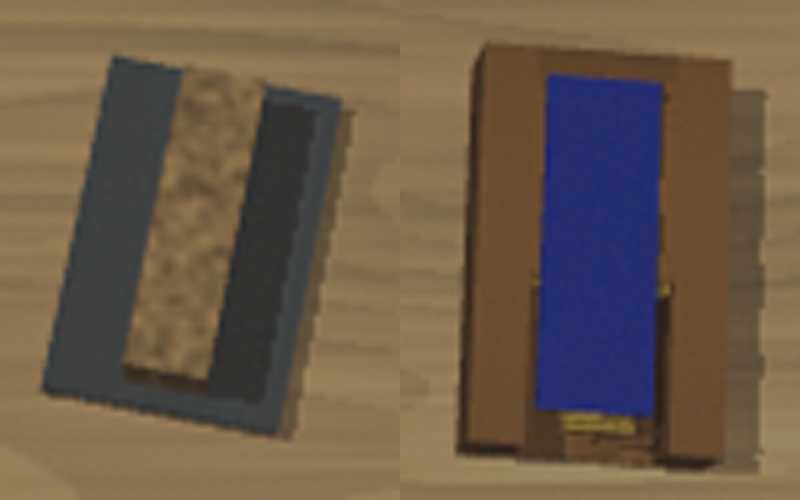

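View pics/scene0.png

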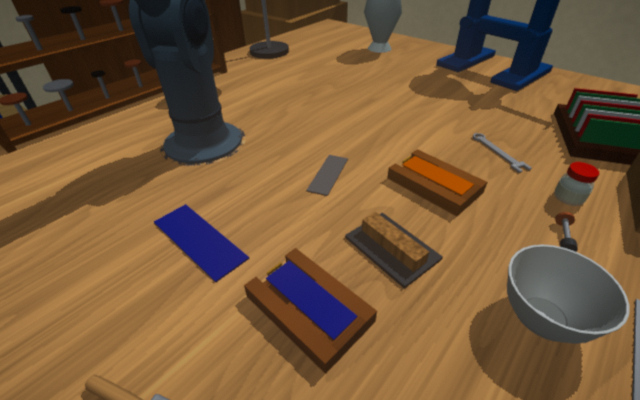

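The crop confirms it: the blue strip at (404,137) lies in the wooden rest with its brass rocker, and it measures 149 x 50 mm. The larger blue strip is 212 mm long. Next I get the stand from its corners and press the strip's near end down.

Run:
```python
from h import *
P=camera_params("top")
f=lambda q:np.array([[280+u/5.333-.5,80+v/5.263-.5] for u,v in q])
for n,q,z in (("cork",[(182,68),(265,88),(210,380),(122,365)],.036),("base",[(112,57),(342,98),(285,438),(42,392)],.008)):
    w=pix2w(P,f(q),z)[:,:2]; a=(w[0]+w[1]-w[2]-w[3])/2
    print(n,w.mean(0),np.linalg.norm(a),np.linalg.norm(w[0]-w[1]),np.arctan2(a[1],a[0]))
c=np.array([.552,-.195]);y=-.0757;u=np.array([np.cos(y),np.sin(y)])
p=c-.064*u
for k in (0,np.pi): print(inverse_kinematics([*p,.15],down(y+k)))
k=0
try: move_ptp([*p,.12],down(y))
except MotionError as e: print(e); k=np.pi; move_ptp([*p,.12],down(y+k))
move_gripper(0.0,40)
f0=read_ft_force()
movel([*p,.060],speed=.15)
z=.060
while z>.028:
    z-=.002; movel([*p,z],speed=.04)
    F=read_ft_force()-f0; print(round(z,3),np.round(F,1),round(read_eef_pos()[2],4))
    if F[2]>14: break
print(read_time_s())
im=read_camera("scene"); cv2.imwrite("pics/s1.png",im[150:400,180:440,::-1].repeat(2,0).repeat(2,1))
```

```text
cork [ 0.58320172 -0.0041534 ] 0.1279111777655236 0.034927386374012846 -0.19411241867439866
base [ 0.5839612  -0.00519618] 0.15102654901851492 0.09884879569689725 -0.1880273201308024
[ 0.47992452  0.27670572 -0.21127439  1.97853256  0.07358109  0.89353103
 -1.41619479]
[ 0.79894273  0.32296546 -0.57678688  1.96378989  0.21996072  0.91611116
  1.60594281]
0.058 [-0.1  0.2  0.8] 0.0589
0.056 [ 0.1 -0.1  0. ] 0.0561
0.054 [-0.7 -0.8 -0.3] 0.0538
0.052 [-0.7 -0.   0.8] 0.052
0.05 [-1.3  0.2  2.1] 0.05
0.048 [-0.4 -0.5  3. ] 0.048
0.046 [-1.2  0.4  1.4] 0.0459
0.044 [ 0.1 -0.7  1.8] 0.0439
0.042 [-0.5 -0.4  2.1] 0.042
0.04 [-0.2 -0.8  1.8] 0.04
0.038 [-0.4  0.4  4.3] 0.0383
0.036 [-3.4  1.5 15.6] 0.0377
6.4583
```

View pics/s1.png

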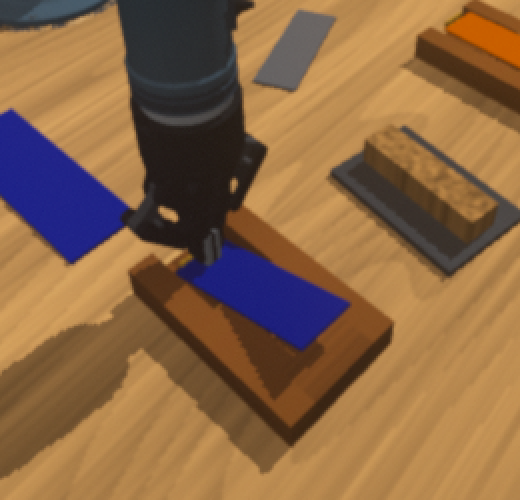

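The strip is tipped to the end stop: 15.6 N at a tip height of about 19 mm, and its far end shows raised. Next I grip it along its normal near x=+45 mm and lift.

Run:
```python
from h import *
c=np.array([.552,-.195]);y=-.0757;u=np.array([np.cos(y),np.sin(y)]);t=.33
pos=read_eef_pos(); movel([pos[0],pos[1],.14],speed=.15)
move_gripper(.085,40)
n=np.array([-np.sin(t)*u[0],-np.sin(t)*u[1],np.cos(t)])
g=np.array([*(c+.0415*u),.051])+.003*n
q=down(y,t)
move_ptp(g+.07*n,q)
im=read_camera("wrist");P=camera_params("wrist");cv2.imwrite("pics/w1.png",im[:,:,::-1])
print(w2pix(P,g))
movel(g,q,speed=.08)
f0=read_ft_force()
im=read_camera("scene"); a=im[150:400,180:440].repeat(2,0).repeat(2,1)
move_gripper(.03,50)
print(read_finger_gap(),read_grasp_force(),read_ft_force()-f0,read_time_s())
im=read_camera("scene"); cv2.imwrite("pics/s2.png",im[150:400,180:440,::-1].repeat(2,0).repeat(2,1))
```

```text
[[316.42582923 216.92708585]]
0.047828299113482 50.94239830970764 [-0.25757046  0.36159073  2.3199468 ] 10.175
```

View pics/s2.png

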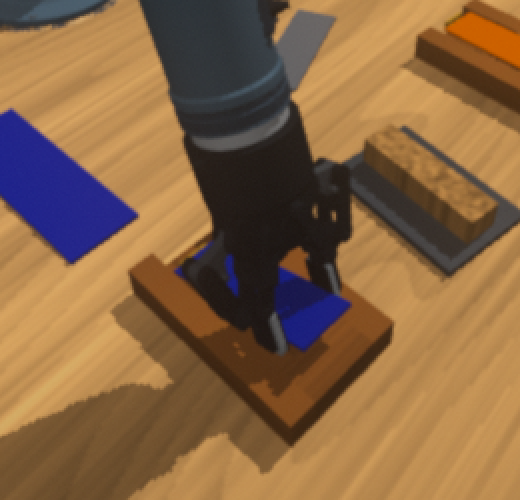

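View pics/w1.png

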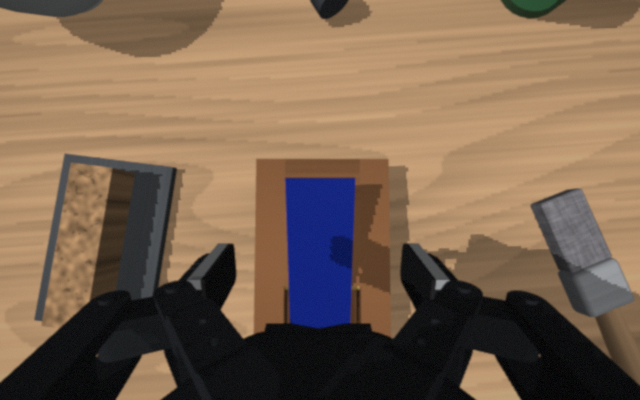

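The wrist view shows the strip centred between the fingers, with its far edge at row 178 and columns 286–354. The grip holds at a 48 mm gap and 51 N. Next I lift, level the strip, and measure how it sits in the hand.

Run:
```python
from h import *
y=-.0757;t=.33
p=read_eef_pos(); movel([p[0],p[1],p[2]+.09],speed=.08); pause(.2)
print(read_finger_gap(),read_grasp_force())
s=np.array([.5836,-.0047]);ys=-.190;us=np.array([np.cos(ys),np.sin(ys)])
move_ptp([*(s+.045*us),.14],down(ys)); pause(.3)
tc=R.from_quat(read_tcp_rot());p=read_eef_pos()
im=read_camera("wrist");P=camera_params("wrist");cv2.imwrite("pics/w2.png",im[:,:,::-1])
hsv=cv2.cvtColor(im,cv2.COLOR_RGB2HSV)
m=(hsv[...,0]>105)&(hsv[...,0]<130)&(hsv[...,1]>130)
rows=np.where(m[:,280:360].sum(1)>30)[0]; r=rows[0]; cols=np.where(m[r+3])[0]
print("edge rows",r,cols.min(),cols.max(),[ (c,int(np.argmax(m[:,c]))) for c in (295,310,325,340)])
for z in (p[2]-.006,p[2]-.003,p[2]):
    w=pix2w(P,[[cols.min(),r],[cols.max(),r]],z); print(z,(tc.inv().apply(w-p)).round(4).tolist())
im=read_camera("top");Pt=camera_params("top")
hsv=cv2.cvtColor(im,cv2.COLOR_RGB2HSV)
m=((hsv[...,0]>105)&(hsv[...,0]<130)&(hsv[...,1]>130)).astype(np.uint8); m[200:]=0; m[:,440:]=0
print(m.sum())
sc=read_camera("scene"); 
cv2.imwrite("pics/s3.png",np.hstack([sc[60:400,250:570],im[40:240,200:440].repeat(2,0).repeat(2,1)[:340]])[:,:,::-1])
print(p,read_finger_gap(),read_time_s(),read_ft_force())
```

```text
0.04795711128231451 51.434206366539
edge rows 209 266 369 [(295, 209), (310, 209), (325, 209), (340, 208)]
0.13397144025880467 [[0.0264, -0.0248, 0.006], [0.0265, 0.0255, 0.006]]
0.13697144025880467 [[0.0274, -0.0242, 0.003], [0.0274, 0.0249, 0.003]]
0.13997144025880467 [[0.0283, -0.0236, -0.0], [0.0283, 0.0243, 0.0]]
1751
[ 0.62734165 -0.01555573  0.13997144] 0.04814703941984154 12.9333 [-0.18557857 -0.28409573 -0.04022725]
```

View pics/s3.png

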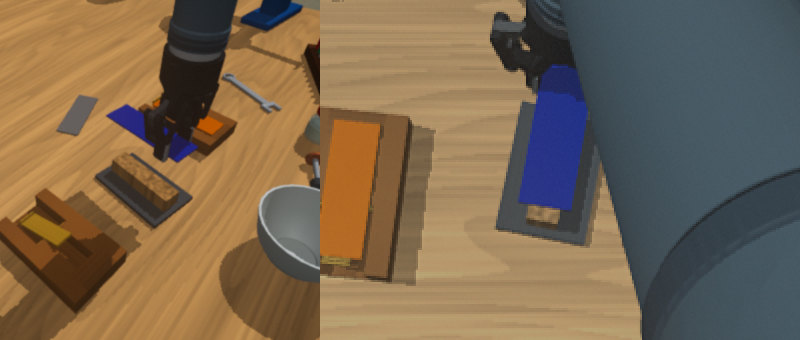

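View pics/w2.png

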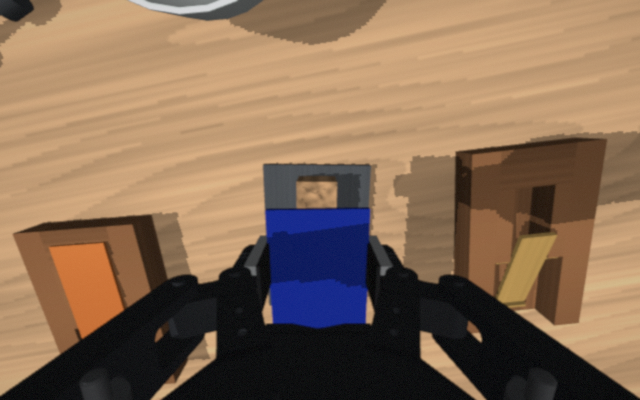

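The strip is held level over the stand, with its far edge at row 209, about 27 mm ahead of the TCP. The stand's far base corners are near (264,164) and (371,164), and the cork's far edge spans (297–337,180). I check the stand against these, then lower.

Run:
```python
from h import *
s=np.array([.5836,-.0047]);ys=-.190;us=np.array([np.cos(ys),np.sin(ys)]);Rz=np.array([[us[0],-us[1]],[us[1],us[0]]])
P=camera_params("wrist")
print("base far corners (75,+-50):",((pix2w(P,[[264,164],[371,164]],.008)[:,:2]-s)@Rz).round(4).tolist())
print("cork far (65,+-17):",((pix2w(P,[[297,180],[337,180]],.036)[:,:2]-s)@Rz).round(4).tolist())
g=s+.047*us
q=down(ys)
movel([*g,.06],q,speed=.1); pause(.2)
f0=read_ft_force(); z=.06
while z>.034:
    z-=.0015; movel([*g,z],speed=.03); pause(.05)
    F=read_ft_force()-f0; print(round(z,4),F.round(1).tolist())
    if F[2]>4: break
sc=read_camera("scene"); cv2.imwrite("pics/s4.png",sc[120:320,300:500,::-1].repeat(3,0).repeat(3,1)[:600,:600])
print(read_time_s(),read_ft_torque())
```

```text
base far corners (75,+-50): [[0.0763, 0.0475], [0.0762, -0.0511]]
cork far (65,+-17): [[0.0668, 0.0153], [0.0667, -0.018]]
0.0585 [-1.0, -1.0, 0.2]
0.057 [-0.4, -0.2, -1.2]
0.0555 [-0.2, -0.0, -0.0]
0.054 [-0.4, -0.9, 0.5]
0.0525 [0.3, -1.0, 0.2]
0.051 [-1.3, -1.1, 0.4]
0.0495 [0.8, 0.1, -0.5]
0.048 [-0.5, -0.9, 0.0]
0.0465 [-0.8, 0.2, 0.7]
0.045 [-0.8, -0.3, 0.7]
0.0435 [-0.0, -0.2, -0.0]
0.042 [-0.6, -1.6, -0.1]
0.0405 [-2.7, -1.2, 5.8]
18.0333 [-0.03153196  0.42813422  0.00298547]
```

View pics/s4.png

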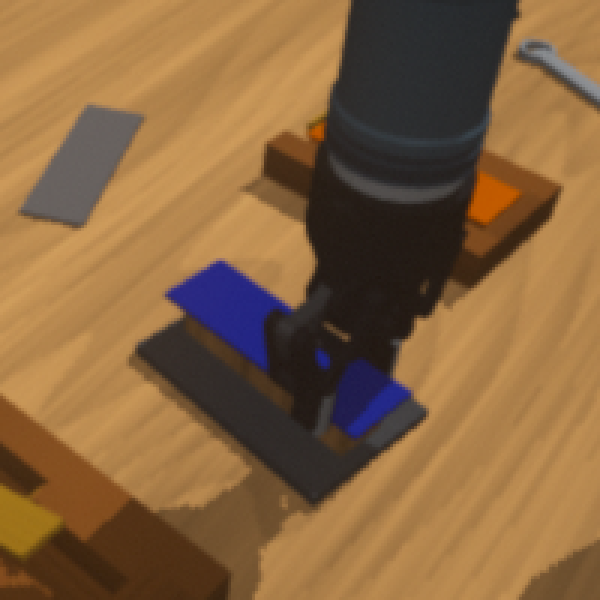

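The strip rests flat on the cork, with contact at the expected TCP height of 40.5 mm. Next I release, retreat and check.

Run:
```python
from h import *
move_gripper(.062); pause(.2); move_gripper(.085)
p=read_eef_pos(); movel([p[0],p[1],.16],speed=.1)
s=np.array([.5836,-.0047]);ys=-.190;us=np.array([np.cos(ys),np.sin(ys)]);Rz=np.array([[us[0],-us[1]],[us[1],us[0]]])
move_ptp([.42,-.30,.25],down(-.4))
im=read_camera("top");P=camera_params("top")
hsv=cv2.cvtColor(im,cv2.COLOR_RGB2HSV)
m=(hsv[...,0]>105)&(hsv[...,0]<130)&(hsv[...,1]>130); k=np.zeros_like(m);k[80:175,280:355]=1
c,d,y=rect(P,m&k,.039); print((c-s)@Rz,d,y-ys,read_time_s())
sc=read_camera("scene"); cv2.imwrite("pics/s5.png",np.hstack([sc[100:300,290:540],im[60:260,180:430]])[:,:,::-1])
```

```text
[0.00015377 0.00032953] [np.float32(0.1493836), np.float32(0.049643)] 0.01527077 21.6417
```

View pics/s5.png

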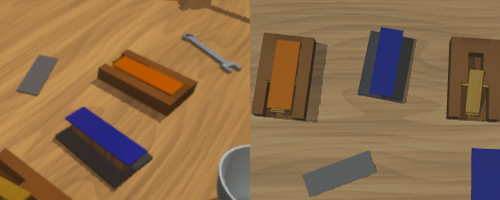

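The blue strip lies flat and centred on the cork, 0.3 mm off centre and 0.015 rad off in angle. The amber strip is where it was. I hand in.

```bash
python3 -c "
from bench import *
print(sign_off())"
```

```text
the job is handed in; nothing more can be done
None
```

I tipped the blue strip up, lifted it by its raised end and laid it flat on the cork stand, about 0.3 mm off centre and 0.9° off in angle by the top camera, with the amber strip left untouched; I handed in at about 22 s, and no verdict was shown.

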